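Turn a stack-nest tote so that it stacks beside the lapping machine

ROBOT

A 6-joint arm with a two-finger parallel gripper is mounted at the origin on the work surface. World frame = base frame: x ahead of the robot, y to its left, z up, the work surface at z = 0. Lengths are in m, angles in rad, forces in N, time in s.
With the tool pointing down it reaches from about 0.35 to 0.775 m from the base axis. Payload 7.3 kg.
Tool frame: the origin (TCP) lies at the very end of the fingers, on their centre line; the grasp point (between the pads) lies 19 mm behind it (bot.tcp_to_grasp is the z of the grasp point in the tool frame, in m); z points along the fingers, y is the line along which they close (so a half turn about z gives the same grasp; the last joint's range is limited). The gripper opens to 92 mm and grips with 3 to 60 N. Pads are 19 mm wide; open, the fingers measure 130 mm over their backs; the gripper's body (75 mm by 190 mm) begins 47 mm behind the grasp point.
Start: joints at [0.972, 0.342, 1.524, -0, 1.275, -0.146], TCP at [0.23, 0.472, 0.227] pointing down, gripper open.
Joint ranges: [-2.53, 2.53], [-0.77, 2.02], [0.04, 2.7], [-1, 4.14], [0.28, 2.66], [-3.11, 3.11]. Speed limits (rad/s): [2.57, 2.57, 3.14, 3.14, 3.14, 3.14].

INTERFACE

Orientations are given as a rotation vector (axis times angle).
In Python, from workcell import bot, read_camera, get_calibration, job, trace gives the robot as it stands.
- The arm moves only by the tool step_arm, never from a script. Its arguments are lists of equal length, an entry for each row: "claw": the opening, from 0 (shut) to 1 (fully open); "travel": the shift along the tool's x, y, z in m, a list of three; "dr": the turn, a rotation vector about the tool's x, y, z in degrees, a list of three. A call has 1 to 10 rows; each row is the pose to reach, as a shift and turn from the pose commanded when the call began, along the tool's axes at that moment; what a row does not reach only later rows make up. A row lasts 1/12 s, in which the tool goes at most 41.7 mm and 7.16 degrees, less where a joint would pass 70% of its speed; a pose out of reach is approached as far as the arm can. A call with a gripper value outside its range is refused whole. The fingers move at their own pace and stop on an object; "newtons" is the grip in N (left out, the last holds). Time passes only in rows, so rows that repeat a pose let the fingers close. It gives the time, the measured TCP pose, the force, the opening and the grip force at its end, in the units of the state.
- bot.get_obs(): the state, without advancing time (a new reading comes with each control period).
- read_camera(name): name is "scene" or "side" or "wrist"; returns (picture, depth): 384x512x3 uint8, red, green, blue; 384x512 float32, m along the optical axis (not along the pixel's ray), 0 where there is no reading.
- get_calibration(name): a dict with "fx", "fy", "cx", "cy" (pixels), "rvec" (rotation vector, rad) and "tvec" (3), from world to camera coordinates, as OpenCV has them; the wrist camera has in their place "mount" (4x4, takes a point from camera to tool coordinates, whose origin is the TCP and whose axes are the flange's). Camera axes: x right, y down, z forward; pixel columns grow to the right and rows downward; lengths in m; the calibration is good to about 2 mm. The wrist camera is an equidistant fisheye: a pixel r from the principal point sees the ray r / f radians off the axis. A picture is of the moment at which its call begins: read the wrist's pose just before it. get_calibration takes no time and is no camera call.
- job.hand_in(): hands the job in; it is judged then, once.
Trained networks look in the newest picture that a camera, given by its name, has taken for a name from the list of things; names that differ only in an ending like _2 or _b are one class to them, and where a whole thing is asked for, a point or a joint stands for the part that bears it (a point fixed in the world has none). Each returns a list of dicts, best first, with "score" (0 to 1); they miss things now and then, are a little off and sometimes report something else, mostly with a low value. They report only what shows in the picture. A call takes as long as a camera call. They do not tell look-alikes from the thing itself.
- trace(camera, name): "pixels" (384x512 bool, what is visible of it) and "xy" ([column, row] in pixels, amid what is visible of it).
The state is a dict: "t": time; "q": joint angles; "qvel": joint speeds; "tau": joint torques, N m; "tcp_pos": TCP position; "ee_rot": TCP orientation; "force": force on the tool from outside, world axes, zero at the start; "torque": the same for the moment, N m; "width": finger opening in m; "grasp_force": force on a finger pad.
Only numpy, scipy, OpenCV 4.12 (cv2) and the standard library are available. Lean on these libraries where they do the work, as an engineer would, in place of code of your own. Each camera call takes 0.05 s, during which the arm holds its last target. There are 200 camera calls.

TASK

The small blue tote is nested down inside a grey tote on the lapping bench. Lift it out, turn it half a turn and put it back on the same grey tote so that it stands stacked: level, with all four of its ribs dropped fully home into the gaps of the orange clip-on stacking bars, then let go. The bars can be clipped anywhere along a short range, so feel for the gaps with a light touch and, setting it down, never press the tote against the grey one or its bars with more than 20 N; leave the green tote and everything else on the bench where it is.

Things in the scene. Friction and masses are not known exactly. Their poses are not given: they have to be found in the camera images.
- tote: Small blue open tote, the one to move: 160 mm long (x), 50 wide over its flat side walls (y), 85 high, walls 3 mm, 0.17 to 0.33 kg. Origin: centre of its underside, z up. Starts nested in lower pointing the same way, with 2 mm of play. Each long side has two upright ribs at x = +60 and -20 mm, 10 mm wide, out to y = +-34 mm, feet 10 mm and tops 55 mm above the underside.
- tote_grip (a point): On the blue tote's middle line at x = +5 mm (almost over its centre of mass), 75 mm above its underside: the side walls here (free from x = -15 to +55 mm between the ribs) can be pinched across their 50 mm width. Nested, the walls stand 37 mm above the orange bars.
- tote_mark (a point): Middle of the top edge of the blue tote's white-marked end (white plate and rim strip): 80 mm along +x from its centre, 85 mm above its underside.
- lower: Grey tote under the blue one, held on a 12 mm rubber cushion (sinks 1 mm per 3.5 N, otherwise fixed): 192 mm long (x), 78 wide (y), rim 45 high, floor 4 mm, inside 184 x 56; white plate at its +x end. Origin: centre of its underside, z up. White ends together: ribs go down 15 mm slots at x = +60, -20 mm (nested, blue underside at z = 4 mm). White ends opposed: ribs at x = -60, +20 mm stack.
- lower_seat (a point): Centre of the grey tote's mouth, z = 45 mm in its frame. Both rims carry orange bars 7 mm thick (tops z = 52 mm, |y| 28 to 38 mm) with 13 mm gaps at x = -60 + s and +20 + s mm, solid for 17 mm beyond each gap. s, from -8 to +8 mm, is not measured; bars do not budge. Blue underside: z = 42 mm lying on the bars, 35 mm with ribs home (centre at x = s, play 1.5 mm along x, 3 mm along y).
- tote2: Green tote of the same shape, nested in another grey tote: leave it alone. Origin at the centre of its underside.
- lower2: The grey tote under the green one, same as lower, not to be used. Origin: centre of its underside.
- oil: slim oil bottle with red cap, 120 mm tall, bystander; leave it; origin at its underside
- paste: squat jar of lapping paste, 60 mm tall, bystander; leave it; origin at its underside
- wheel: white abrasive wheel lying flat, 124 mm across, bystander; leave it; origin at its underside
- wrench: steel wrench, 150 mm, bystander; leave it; origin at its underside
- driver: screwdriver, 170 mm, bystander; leave it; origin at its underside
- brush: bench brush, 170 mm, bystander; leave it; origin at its underside
- stone: brick-coloured dressing stone, 100 x 30 x 20 mm, bystander; leave it; origin at its underside
Mind the look-alikes: they are no part of the job. Of the things that look like the tote, the larger one is meant. Leave any yellow look-alike of the part that bears lower alone.

How it is judged:
On the way, in this order (a step that is already met when the one before it is completed fails the run):
1. the blue tote is lifted out of the grey tote, upright and clear above the bars (z of tote in the frame of lower above 0.06 m and angle between tote's own z axis and vertical below 0.3 rad), for 0.2 s.
2. the blue tote stands stacked on the grey tote, turned half a turn, its ribs home in the gaps (z of tote in the frame of lower between 0.032 and 0.038 m and x of tote_mark in the frame of lower below -0.06 m and x of tote in the frame of lower between -0.013 and 0.013 m and y of tote in the frame of lower between -0.006 and 0.006 m and angle between tote's own z axis and vertical below 0.04 rad and linear speed of tote below 0.01 m/s and angular speed of tote below 0.1 rad/s), for 0.2 s.
At the end, for the whole second after the job is handed in: Blue tote at rest on its own grey tote, let go, white end over the unmarked end, level within 0.04 rad, underside 32 to 38 mm above the grey underside (home 35, on the bars 42), centred within 13 mm along and 6 mm across (all of step 2 and not (contact force between tote and the fingers above 0.1 N)); the robot touches nothing.
It fails at once if once turned, the blue tote is pressed against the grey tote or its bars with more than 25 N (contact force between tote and lower above 25 N and x of tote_mark in the frame of lower below 0 m).
It fails at once if the green tote is moved by more than 10 mm (distance of tote2 from where it was at the start of the episode above 0.01 m).
It fails at once if a bystander is moved by more than 30 mm (distance of any of oil, paste, wheel, wrench, driver, brush, stone from where it was at the start of the episode above 0.03 m).
It also fails if it takes over 58 s, if anything falls off the work surface, if the arm or the gripper's body presses on something with over 40 N, if the wrist force passes 120 N, or if a joint passes its speed limit or range.

## Working session

There is one attempt and no reset: what is moved stays moved. The work goes in short steps, Python scripts to look and compute and a tool call to move; the robot and the scene stay as the last step left them, time stands still between calls to the robot, and variables do not carry over. Pictures are saved under pics/ and viewed, at most 10 in all, crops included, and the job is handed in when it is done.

Besides the shell and the picture viewer there is one more tool, called after "Request:" as a command line: name --argument value ..., lists and objects as JSON in quotes. step_arm: Moves the arm, as the interface text tells. Its arguments: {"type":"object","properties":{"claw":{"type":"array","items":{"type":"number"}},"travel":{"type":"array","items":{"type":"array","items":{"type":"number"}}},"dr":{"type":"array","items":{"type":"array","items":{"type":"number"}}},"newtons":{"type":"number"}},"required":["claw","travel","dr"]}

```bash
mkdir -p pics; ls; cat > h.py <<'E'
import numpy as np,cv2
from workcell import bot,read_camera,get_calibration,job,trace
from scipy.spatial.transform import Rotation as R
def cloud(cam,d):
    c=get_calibration(cam);Rm=R.from_rotvec(np.ravel(c['rvec'])).as_matrix();t=np.ravel(c['tvec'])
    v,u=np.mgrid[:384,:512]
    P=np.stack([(u-c['cx'])/c['fx']*d,(v-c['cy'])/c['fy']*d,d],-1)
    W=(P-t)@Rm
    W[d<=0]=np.nan
    return W
def save(n,im): cv2.imwrite('pics/'+n,im[...,::-1])
E
python3 - <<'E'
from h import *
print(bot.get_obs(),bot.tcp_to_grasp)
ims=[]
for cam in('scene','side'):
    im,d=read_camera(cam);W=cloud(cam,d);np.savez('/tmp/'+cam,im=im,d=d,W=W);ims.append(im)
    for n in('tote','lower','tote2','lower2','tote_mark','tote_grip'):
        for r in trace(cam,n)[:4]:
            p=W[r['pixels']];print(cam,n,round(r['score'],2),np.round(r['xy']),r['pixels'].sum(),np.round(np.nanmedian(p,0),3),np.round(np.nanmax(p[:,2]),3))
save('a.png',ims[0]);save('b.png',ims[1])
E
```

```text
pics
{'t': 0.0, 'q': array([ 9.72029575e-01,  3.42683328e-01,  1.52499215e+00,  4.29160738e-05,
        1.27540991e+00, -1.46040834e-01]), 'qvel': array([ 4.44486072e-04,  1.17785187e-03,  1.00141308e-03, -1.17972849e-04,
       -2.21724666e-05,  1.68192497e-04]), 'tau': array([ 5.39196208e-04, -4.31237841e+01, -2.44216526e+01,  7.16839987e-02,
        5.60571975e-02, -1.27348708e-04]), 'tcp_pos': array([0.22940553, 0.4717846 , 0.22607409]), 'ee_rot': array([-7.04971111e-01, -3.06087617e+00,  2.16019536e-03]), 'force': array([0.63039316, 0.77411269, 0.1059915 ]), 'torque': array([ 0.06126541, -0.00601553, -0.01126321]), 'grasp_force': 0.0, 'width': 0.09160542765435936} -0.0188
scene tote 0.75 [212. 154.] 1183 [ 0.488 -0.181  0.078] 0.107
scene tote 0.6 [291. 244.] 1591 [0.449 0.185 0.073] 0.105
scene tote 0.56 [269. 206.] 739 [0.422 0.052 0.029] 0.064
scene lower 0.7 [219. 170.] 719 [ 0.497 -0.146  0.044] 0.069
scene lower 0.65 [290. 259.] 953 [0.479 0.237 0.05 ] 0.078
scene lower 0.56 [385. 241.] 2521 [0.214 0.305 0.034] 0.068
scene tote2 0.75 [212. 154.] 1183 [ 0.488 -0.181  0.078]
[... 945 characters left out ...]
 [0.444 0.177 0.081] 0.102
side tote2 0.6 [299. 244.] 2274 [ 0.477 -0.179  0.071] 0.103
side tote2 0.56 [229. 199.] 973 [0.417 0.046 0.034] 0.059
side lower2 0.83 [217. 170.] 1065 [0.433 0.16  0.039] 0.065
side lower2 0.83 [294. 269.] 1371 [ 0.434 -0.219  0.046] 0.076
side lower2 0.59 [129. 169.] 2149 [0.205 0.288 0.041] 0.065
side lower2 0.45 [216. 156.] 1337 [0.444 0.177 0.081] 0.102
side tote_mark 0.97 [232. 202.] 877 [0.417 0.045 0.035] 0.059
side tote_mark 0.85 [219. 151.] 1343 [0.444 0.177 0.081] 0.102
side tote_mark 0.22 [221. 170.] 1056 [0.432 0.16  0.04 ] 0.065
side tote_grip 0.9 [230. 203.] 977 [0.416 0.046 0.034] 0.059
side tote_grip 0.84 [217. 155.] 1327 [0.443 0.177 0.081] 0.102
```

View pics/a.png

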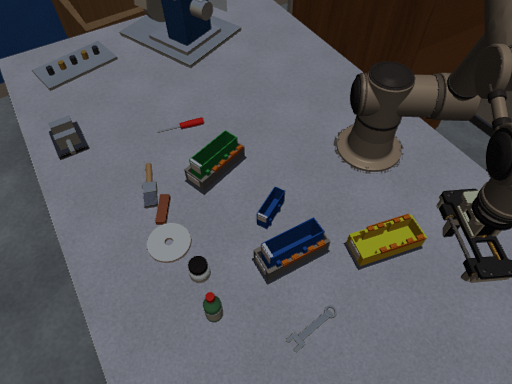

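View pics/b.png

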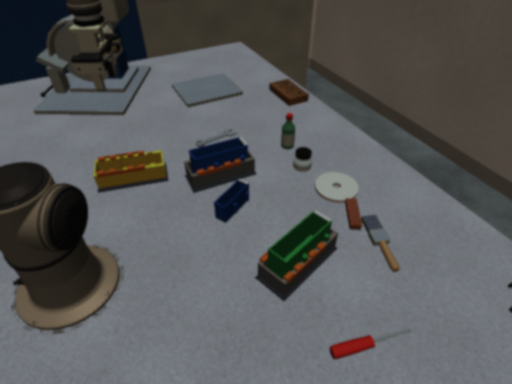

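The candidates are: the large blue tote in the grey tote at scene (291,244), the small blue decoy at (270,207), the green tote at (212,154) and the yellow grey-tote look-alike at (385,241). I choose the large blue one at (291,244) and will check it in a crop while measuring its rim.

```bash
python3 - <<'E'
from h import *
c=[]
for cam,(u0,v0,u1,v1) in (('scene',(240,205,340,285)),('side',(170,125,270,195))):
    f=np.load('/tmp/'+cam+'.npz');im,W=f['im'],f['W']
    c.append(cv2.resize(im[v0:v1,u0:u1],(400,320 if cam=='scene' else 280),interpolation=cv2.INTER_CUBIC))
    near=(abs(W[...,0]-.45)<.14)&(abs(W[...,1]-.19)<.14)
    hsv=cv2.cvtColor(im,cv2.COLOR_RGB2HSV);h,s,v=[hsv[...,i].astype(int) for i in range(3)]
    z=W[...,2]
    print(cam,'z hist',np.histogram(z[near],np.arange(-.01,.12,.005)))
    for n,m in (('blue rim',near&(z>.092)),('white',near&(s<60)&(v>140)&(z>.02)),('orange',near&(h<20)&(s>120)&(z>.045))):
        P=W[m]
        if len(P)<5: print(n,len(P));continue
        r=cv2.minAreaRect((P[:,:2]*1000).astype(np.float32));b=cv2.boxPoints(r)
        print(n,len(P),np.round(P.mean(0),3),np.round(r[0]),np.round(r[1]),round(r[2],1),np.round(b).tolist())
save('c.png',cv2.resize(np.vstack(c),(600,900))[:600] if 0 else np.vstack([c[0],c[1]]))
E
```

```text
scene z hist (array([  13, 2668, 3557,  146,   60,  182,  174,  136,  126,  155,  171,
        141,  205,  361,  252,  135,  126,  113,   89,  107,  120,  151,
        185,    1,    0]), array([-0.01 , -0.005,  0.   ,  0.005,  0.01 ,  0.015,  0.02 ,  0.025,
        0.03 ,  0.035,  0.04 ,  0.045,  0.05 ,  0.055,  0.06 ,  0.065,
        0.07 ,  0.075,  0.08 ,  0.085,  0.09 ,  0.095,  0.1  ,  0.105,
        0.11 ,  0.115]))
blue rim 410 [0.46  0.202 0.099] [452. 201.] [ 53. 163.] 87.9 [[369.0, 178.0], [532.0, 172.0], [534.0, 225.0], [371.0, 231.0]]
white 56 [0.512 0.175 0.089] [453. 227.] [147. 285.] 34.8 [[312.0, 302.0], [474.0, 68.0], [595.0, 152.0], [432.0, 386.0]]
orange 253 [0.439 0.238 0.061] [436. 235.] [ 19. 134.] 87.8 [[369.0, 228.0], [503.0, 223.0], [504.0, 241.0], [370.0, 247.0]]
side z hist (array([  19, 2304,  396,   20,   99,  134,  123,  131,  149,  142,  156,
        134,  199,  226,  182,  150,  146,  161,  142,  171,  154,  208,
         22,    0,    0]), array([-0.01 , -0.005,  0.   ,  0.005,  0.01 ,  0.015,  0.02 ,  0.025,
        0.03 ,  0.035,  0.04 ,  0.045,  0.05 ,  0.055,  0.06 ,  0.065,
        0.07 ,  0.075,  0.08 ,  0.085,  0.09 ,  0.095,  0.1  ,  0.105,
        0.11 ,  0.115]))
blue rim 323 [0.446 0.197 0.097] [448. 198.] [ 56. 161.] 88.8 [[367.0, 171.0], [528.0, 168.0], [529.0, 224.0], [368.0, 227.0]]
white 0
orange 287 [0.434 0.162 0.058] [436. 166.] [ 23. 132.] 88.5 [[369.0, 156.0], [501.0, 152.0], [502.0, 175.0], [370.0, 179.0]]
```

View pics/c.png

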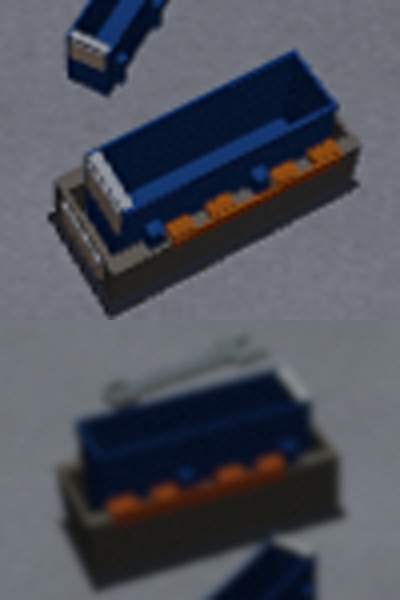

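The crop confirms it: the large blue tote is in the grey tote with orange bars, and its white end points to world +x (crop pixel 105,190). Its centre is about (0.450, 0.200), the yaw about -1.6°, and the rim z about 0.10, which matches the expected 0.101. I move above it.

Request:
step_arm --claw '[1,1,1,1,1,1,1,1,1,1]' --travel '[[-0.32,-0.146,-0.02],[-0.32,-0.146,-0.02],[-0.32,-0.146,-0.02],[-0.32,-0.146,-0.02],[-0.32,-0.146,-0.02],[-0.32,-0.146,-0.02],[-0.32,-0.146,-0.02],[-0.32,-0.146,-0.02],[-0.32,-0.146,-0.02],[-0.32,-0.146,-0.02]]' --dr '[[0,0,-24.4],[0,0,-24.4],[0,0,-24.4],[0,0,-24.4],[0,0,-24.4],[0,0,-24.4],[0,0,-24.4],[0,0,-24.4],[0,0,-24.4],[0,0,-24.4]]'

```text
t: 1.53
tcp_pos: [0.4572, 0.1965, 0.247]
ee_rot: [0.051, 3.139, -0.002]
force: [-1.2, -0.5, -0.2]
width: 0.0917
grasp_force: 0.0
```

Request:
step_arm --claw '[1,1,1]' --travel '[[0,0,0],[0,0,0],[0,0,0]]' --dr '[[0,0,0],[0,0,0],[0,0,0]]'

```text
t: 1.78
tcp_pos: [0.4527, 0.2018, 0.2466]
ee_rot: [-0.04, -3.141, -0.0]
force: [0.3, -0.7, 0.6]
width: 0.0916
grasp_force: 0.0
```

```bash
cat >> h.py <<'E'
def wrist():
    c=get_calibration('wrist');o=bot.get_obs();im,d=read_camera('wrist')
    f=c['fx'];v,u=np.mgrid[:384,:512];x=(u-c['cx'])/c['fx'];y=(v-c['cy'])/c['fy'];r=np.hypot(x,y)+1e-9
    k=np.tan(np.minimum(r,1.5))/r
    P=np.stack([x*k*d,y*k*d,d],-1)
    M=np.array(c['mount']);T=P@M[:3,:3].T+M[:3,3]
    W=T@R.from_rotvec(o['ee_rot']).as_matrix().T+o['tcp_pos'];W[d<=0]=np.nan
    return o,im,d,W
E
python3 - <<'E'
from h import *
o,im,d,W=wrist();np.savez('/tmp/w1',im=im,W=W)
print(o['tcp_pos'],o['ee_rot'],get_calibration('wrist'))
save('w1.png',im)
z=W[...,2];near=(abs(W[...,0]-.45)<.14)&(abs(W[...,1]-.2)<.08)
hsv=cv2.cvtColor(im,cv2.COLOR_RGB2HSV);h,s,v=[hsv[...,i].astype(int) for i in range(3)]
print(np.histogram(z[near],np.arange(-.01,.12,.01)))
for n,m in (('blue rim',near&(z>.092)&(z<.11)),('grey rim',near&(z>.05)&(z<.063)&(s<90)),('blue all',near&(h>95)&(h<135)&(s>120)&(z>.05)&(z<.11)),('orange',near&(h<20)&(s>120)&(z>.045))):
    P=W[m]
    if len(P)<5: print(n,len(P));continue
    r=cv2.minAreaRect((P[:,:2]*1000).astype(np.float32));b=cv2.boxPoints(r)
    print(n,len(P),np.round(P.mean(0),3),np.round(r[0],1),np.round(r[1],1),round(r[2],1),np.round(b).tolist())
E
```

```text
[0.45266737 0.20178348 0.24664521] [-4.01358205e-02 -3.14079318e+00 -4.28281886e-04] {'fx': 297.3186396354542, 'fy': 297.3186396354542, 'cx': 258.7712415499224, 'cy': 194.93621778587345, 'mount': array([[ 4.81476497e-04, -9.52444714e-01, -3.04711069e-01,
         8.32605896e-02],
       [ 9.99999790e-01,  5.90559993e-04, -2.65823448e-04,
        -1.00323557e-04],
       [ 4.33132305e-04, -3.04710877e-01,  9.52444798e-01,
        -1.59050640e-01],
       [ 0.00000000e+00,  0.00000000e+00,  0.00000000e+00,
         1.00000000e+00]])}
(array([1073, 9942, 2564, 1725,  214,  250, 1831, 1771,  462,  305,  212,
       1215]), array([-0.01,  0.  ,  0.01,  0.02,  0.03,  0.04,  0.05,  0.06,  0.07,
        0.08,  0.09,  0.1 ,  0.11]))
blue rim 1375 [0.454 0.2   0.101] [450.7 199.9] [ 50.8 161.2] 87.7 [[369.0, 178.0], [530.0, 171.0], [532.0, 222.0], [371.0, 228.0]]
grey rim 1526 [0.433 0.201 0.058] [450.5 198.9] [ 80.5 192.9] 87.9 [[353.0, 162.0], [545.0, 155.0], [548.0, 236.0], [356.0, 243.0]]
blue all 1523 [0.455 0.202 0.088] [449.6 200.5] [ 66.5 157.1] 87.9 [[370.0, 170.0], [527.0, 164.0], [529.0, 231.0], [372.0, 237.0]]
orange 3148 [0.432 0.22  0.251] [439.7 205.9] [145.2 131.8] 88.5 [[372.0, 135.0], [504.0, 132.0], [507.0, 277.0], [376.0, 280.0]]
```

View pics/w1.png

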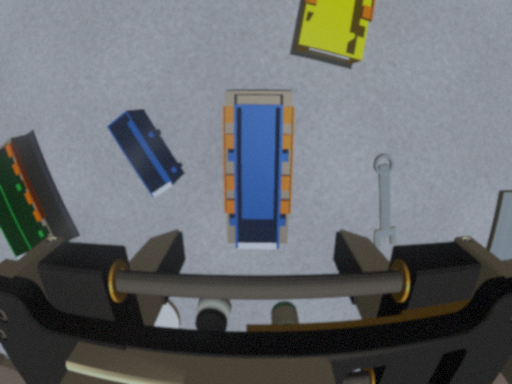

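The wrist view looks straight down on the blue tote (centre pixel 258,175) in the grey one, with the white end at (258,247) and orange bars on both sides. The rims fit 161x51 mm and 193x80 mm, as they should. Next I measure the gaps.

```bash
python3 - <<'E'
from h import *
f=np.load('/tmp/w1.npz');im,W=f['im'],f['W']
a=np.radians(-2.2);c=np.array([.4506,.1995]);ex=np.array([np.cos(a),np.sin(a)]);ey=np.array([-ex[1],ex[0]])
hsv=cv2.cvtColor(im,cv2.COLOR_RGB2HSV);h,s,v=[hsv[...,i].astype(int) for i in range(3)]
z=W[...,2];D=W[...,:2]-c;X=D@ex*1000;Y=D@ey*1000
o=(h<20)&(s>110)&(z>.05)&(z<.075)
print('orange z',np.nanmedian(z[o]))
for sg in(1,-1):
    m=o&(Y*sg>27)&(Y*sg<40);b=np.arange(-90,60,3)
    hh=np.histogram(X[m],b)[0];print(sg,np.percentile(Y[m],[1,99]),[(int(q),int(n)) for q,n in zip(b,hh)])
g=(s<90)&(z>.048)&(z<.065)&(abs(X)<105)&(abs(Y)<45)
print('grey X',np.nanpercentile(X[g],[.5,99.5]),'Y',np.nanpercentile(Y[g],[.5,99.5]))
r=(z>.094)&(z<.11)&(abs(X)<100)&(abs(Y)<40)
print('blue X',np.nanpercentile(X[r],[.5,99.5]),'Y',np.nanpercentile(Y[r],[.5,99.5]))
rb=(h>95)&(h<135)&(s>110)&(abs(Y)>28)&(abs(Y)<36)&(abs(X)<90)&(z>.04)
print('ribs',np.histogram(X[rb],np.arange(-40,80,4)))
E
```

```text
orange z 0.06451009664296473
1 [29.798917   39.93633549] [(-90, 0), (-87, 0), (-84, 0), (-81, 0), (-78, 24), (-75, 19), (-72, 27), (-69, 20), (-66, 25), (-63, 25), (-60, 5), (-57, 1), (-54, 0), (-51, 0), (-48, 3), (-45, 24), (-42, 26), (-39, 20), (-36, 25), (-33, 20), (-30, 9), (-27, 0), (-24, 0), (-21, 0), (-18, 0), (-15, 1), (-12, 2), (-9, 2), (-6, 0), (-3, 0), (0, 0), (3, 21), (6, 26), (9, 17), (12, 24), (15, 20), (18, 18), (21, 3), (24, 1), (27, 0), (30, 1), (33, 16), (36, 22), (39, 20), (42, 16), (45, 22), (48, 14), (51, 2), (54, 2)]
-1 [-39.14441951 -28.52610476] [(-90, 0), (-87, 0), (-84, 0), (-81, 0), (-78, 17), (-75, 18), (-72, 27), (-69, 26), (-66, 19), (-63, 27), (-60, 1), (-57, 0), (-54, 0), (-51, 0), (-48, 6), (-45, 18), (-42, 27), (-39, 23), (-36, 21), (-33, 27), (-30, 8), (-27, 0), (-24, 0), (-21, 0), (-18, 0), (-15, 0), (-12, 0), (-9, 0), (-6, 0), (-3, 0), (0, 1), (3, 25), (6, 20), (9, 21), (12, 23), (15, 20), (18, 24), (21, 4), (24, 1), (27, 0), (30, 0), (33, 20), (36, 20), (39, 19), (42, 21), (45, 24), (48, 16), (51, 0), (54, 3)]
grey X [-96.33310021  95.10985975] Y [-40.66310361  41.40188517]
blue X [-80.38293924  79.86549381] Y [-24.56561888  25.59747081]
ribs (array([ 0,  0,  0, 61, 58, 31,  1,  0,  0,  0,  0,  0,  0,  0,  0,  0,  0,
        0,  0,  0,  0,  0,  0, 27, 26, 25,  1,  0,  0]), array([-40, -36, -32, -28, -24, -20, -16, -12,  -8,  -4,   0,   4,   8,
        12,  16,  20,  24,  28,  32,  36,  40,  44,  48,  52,  56,  60,
        64,  68,  72,  76]))
```

The gap centres sit at about x = -53.5 and +27 in the grey frame, so s ≈ +6.5 mm. The blue centre is at world (0.4504, 0.2000) with yaw -2.2°. Descending to grasp.

Request:
step_arm --claw '[1,1,1,1,1,1,1,1]' --travel '[[-0.003,-0.002,0.04],[-0.003,-0.002,0.08],[-0.003,-0.002,0.11],[-0.003,-0.002,0.135],[-0.003,-0.002,0.135],[-0.003,-0.002,0.135],[-0.003,-0.002,0.135],[-0.003,-0.002,0.135]]' --dr '[[0,0,0.7],[0,0,0.7],[0,0,0.7],[0,0,0.7],[0,0,0.7],[0,0,0.7],[0,0,0.7],[0,0,0.7]]'

```text
t: 2.5
tcp_pos: [0.4576, 0.1995, 0.1137]
ee_rot: [0.06, 3.137, 0.002]
force: [-0.4, -0.7, 0.2]
width: 0.0918
grasp_force: 0.0
```

Request:
step_arm --claw '[1,1,1,1,1]' --travel '[[0,0,0.015],[0,0,0.03],[0,0,0.04],[0,0,0.04],[0,0,0.04]]' --dr '[[0,0,0],[0,0,0],[0,0,0],[0,0,0],[0,0,0]]'

```text
t: 2.92
tcp_pos: [0.4568, 0.1989, 0.0723]
ee_rot: [0.061, 3.14, 0.0]
force: [-0.1, -0.3, 0.1]
width: 0.0917
grasp_force: 0.0
```

```bash
python3 - <<'E'
from h import *
import time
for i in range(4):
    read_camera('wrist');o=bot.get_obs();print(o['t'],o['tcp_pos'],o['ee_rot'],o['force'],o['qvel'].round(3))
E
```

```text
2.9667 [0.45709911 0.1989489  0.07264081] [6.14218194e-02 3.13962391e+00 6.79878735e-04] [-0.29770958  0.1365475   0.38891166] [ 0.    -0.005 -0.002 -0.    -0.002 -0.001]
3.0167 [0.45723079 0.19897884 0.07277195] [6.13970583e-02 3.13916018e+00 8.99718209e-04] [1.08862348 0.02694653 0.06676788] [ 0.001 -0.001  0.001 -0.001 -0.003 -0.002]
3.0667 [0.45720613 0.19895103 0.07271124] [6.14665577e-02 3.13914431e+00 8.91902927e-04] [ 0.54635514 -0.14123838 -1.08622357] [-0.     0.     0.005 -0.001 -0.003  0.001]
3.1167 [0.45712956 0.19894529 0.07262806] [6.14223392e-02 3.13924422e+00 8.76081782e-04] [0.23365235 0.7587425  0.20566991] [-0.     0.001  0.005 -0.    -0.003 -0.001]
```

Request:
step_arm --claw '[0.4,0.4,0.4,0.4,0.4,0.4,0.4,0.4]' --travel '[[0,0.001,0],[0,0.001,0],[0,0.001,0],[0,0.001,0],[0,0.001,0],[0,0.001,0],[0,0.001,0],[0,0.001,0]]' --dr '[[0,0,0],[0,0,0],[0,0,0],[0,0,0],[0,0,0],[0,0,0],[0,0,0],[0,0,0]]' --newtons 25

```text
t: 3.78
tcp_pos: [0.4566, 0.1998, 0.0717]
ee_rot: [0.062, 3.141, 0.0]
force: [0.6, -0.9, 0.7]
width: 0.0499
grasp_force: 25.0
```

Request:
step_arm --claw '[0.4,0.4,0.4,0.4,0.4,0.4,0.4,0.4,0.4,0.4]' --travel '[[0,0,-0.005],[0,0,-0.015],[0,0,-0.03],[0,0,-0.05],[0,0,-0.07],[0,0,-0.09],[0,0,-0.11],[0,0,-0.11],[0,0,-0.11],[0,0,-0.11]]' --dr '[[0,0,0],[0,0,0],[0,0,0],[0,0,0],[0,0,0],[0,0,0],[0,0,0],[0,0,0],[0,0,0],[0,0,0]]'

```text
t: 4.62
tcp_pos: [0.4558, 0.1995, 0.1809]
ee_rot: [-0.061, -3.14, 0.001]
force: [-0.3, -0.5, -2.9]
width: 0.0502
grasp_force: 25.0
```

```bash
python3 - <<'E'
from h import *
F=[]
for i in range(6):
    read_camera('wrist');o=bot.get_obs();F.append(np.r_[o['force'],o['torque']])
print(o['t'],o['tcp_pos'],o['ee_rot'],o['q'].round(2),np.mean(F,0).round(2),np.std(F,0).round(2))
E
```

```text
4.9167 [0.45622251 0.19968886 0.1809903 ] [-6.14061152e-02 -3.13962093e+00  5.32150888e-04] [ 0.26  0.34  1.67  0.    1.14 -1.27] [ 0.16 -0.35 -3.14  0.04 -0.01  0.01] [0.36 0.42 0.49 0.04 0.03 0.04]
```

Request:
step_arm --claw '[0.4,0.4,0.4,0.4,0.4,0.4,0.4,0.4,0.4,0.4]' --travel '[[0,0,0],[0,0,0],[0,0,0],[0,0,0],[0,0,0],[0,0,0],[0,0,0],[0,0,0],[0,0,0],[0,0,0]]' --dr '[[0,0,6],[0,0,12],[0,0,18],[0,0,24],[0,0,30],[0,0,36],[0,0,42],[0,0,48],[0,0,54],[0,0,60]]'

```text
t: 5.75
tcp_pos: [0.4564, 0.1997, 0.1813]
ee_rot: [-1.63, -2.685, 0.001]
force: [-0.6, 0.0, -3.9]
width: 0.0499
grasp_force: 25.0
```

Request:
step_arm --claw '[0.4,0.4,0.4,0.4,0.4,0.4,0.4,0.4,0.4,0.4]' --travel '[[0,0,0],[0,0,0],[0,0,0],[0,0,0],[0,0,0],[0,0,0],[0,0,0],[0,0,0],[0,0,0],[0,0,0]]' --dr '[[0,0,6],[0,0,12],[0,0,18],[0,0,24],[0,0,30],[0,0,36],[0,0,42],[0,0,48],[0,0,54],[0,0,60]]'

```text
t: 6.58
tcp_pos: [0.4564, 0.1997, 0.1813]
ee_rot: [-2.755, -1.51, 0.001]
force: [-0.6, 0.5, -3.4]
width: 0.0499
grasp_force: 25.0
```

Request:
step_arm --claw '[0.4,0.4,0.4,0.4,0.4,0.4,0.4,0.4,0.4,0.4]' --travel '[[0,0,0],[0,0,0],[0,0,0],[0,0,0],[0,0,0],[0,0,0],[0,0,0],[0,0,0],[0,0,0],[0,0,0]]' --dr '[[0,0,6],[0,0,12],[0,0,18],[0,0,24],[0,0,30],[0,0,36],[0,0,42],[0,0,48],[0,0,54],[0,0,60]]'

```text
t: 7.42
tcp_pos: [0.4564, 0.1997, 0.1813]
ee_rot: [3.141, -0.07, -0.001]
force: [1.0, 0.3, -2.2]
width: 0.05
grasp_force: 25.0
```

Request:
step_arm --claw '[0.4,0.4,0.4]' --travel '[[0,0,0],[0,0,0],[0,0,0]]' --dr '[[0,0,0],[0,0,0],[0,0,0]]'

```text
t: 7.67
tcp_pos: [0.4565, 0.1997, 0.1815]
ee_rot: [3.141, -0.057, -0.0]
force: [0.3, 0.3, -2.3]
width: 0.0497
grasp_force: 25.0
```

```bash
python3 - <<'E'
from h import *
o,im,d,W=wrist();np.savez('/tmp/w2',im=im,W=W)
print(o['t'],o['tcp_pos'],o['ee_rot'],o['q'].round(2),o['force'])
save('w2.png',im)
im2,d2=read_camera('scene');np.savez('/tmp/s2',im=im2,W=cloud('scene',d2))
im3,d3=read_camera('side');np.savez('/tmp/t2',im=im3,W=cloud('side',d3))
a=np.radians(-2.2);c=np.array([.4506,.1995]);ex=np.array([np.cos(a),np.sin(a)]);ey=np.array([-ex[1],ex[0]])
for n,im,W in(('wrist',im,W),('scene',im2,cloud('scene',d2)),('side',im3,cloud('side',d3))):
    hsv=cv2.cvtColor(im,cv2.COLOR_RGB2HSV);h,s,v=[hsv[...,i].astype(int) for i in range(3)]
    z=W[...,2];D=W[...,:2]-c;X=D@ex*1000;Y=D@ey*1000
    r=(h>95)&(h<135)&(s>80)&(z>.10)&(z<.23)&(abs(X)<130)&(abs(Y)<45)
    if r.sum()>20:print(n,r.sum(),np.percentile(z[r],[1,99]),'X',np.percentile(X[r],[.5,99.5]),'Y',np.percentile(Y[r],[.5,99.5]))
    q=r&(z>.195)
    if q.sum()>20:print(' top',np.percentile(X[q],[.5,99.5]),np.percentile(Y[q],[.5,99.5]))
    o=(h<20)&(s>110)&(z>.05)&(z<.075)&(abs(Y)<42)&(abs(X)<100)
    for sg in (1,-1):
        xs=np.sort(X[o&(Y*sg>0)])
        if len(xs)>30:
            k=np.where(np.diff(xs)>2)[0];print('  bars',sg,np.round(xs[0],1),[(round(xs[i],1),round(xs[i+1],1)) for i in k],np.round(xs[-1],1))
E
```

```text
7.6667 [0.45648909 0.19973596 0.18154823] [ 3.14105255e+00 -5.67872186e-02 -4.63057351e-04] [0.26 0.34 1.67 0.   1.14 1.87] [ 0.30403392  0.30635799 -2.26539579]
wrist 21569 [0.12841359 0.21280664] X [-66.46795934  90.74843297] Y [-31.83093665  32.13757485]
 top [-35.18553367  91.08336589] [-25.19516927  25.697498  ]
scene 1262 [0.12803194 0.21292311] X [-45.88497556  91.9592704 ] Y [-24.06451953  35.70765737]
 top [-64.83084465  92.04884497] [-25.38488102  27.56925127]
  bars 1 -78.7 [(np.float64(-58.6), np.float64(-56.2)), (np.float64(-56.2), np.float64(-53.8)), (np.float64(-53.8), np.float64(-49.5)), (np.float64(-49.5), np.float64(-47.2)), (np.float64(-27.6), np.float64(-21.7)), (np.float64(-21.1), np.float64(-17.4)), (np.float64(-16.4), np.float64(-11.1)), (np.float64(-9.0), np.float64(-5.0)), (np.float64(-5.0), np.float64(-2.7)), (np.float64(-2.7), np.float64(-0.0)), (np.float64(21.9), np.float64(25.0)), (np.float64(25.5), np.float64(29.9)), (np.float64(31.0), np.float64(34.6))] 51.1
side 1578 [0.12927072 0.20903068] X [-71.16650195  87.27246615] Y [-37.08114826  23.66426426]
 t
[... 611 characters left out ...]
64(48.0))] 48.5
  bars -1 -80.8 [(np.float64(-60.8), np.float64(-57.7)), (np.float64(-57.7), np.float64(-55.5)), (np.float64(-55.0), np.float64(-51.5)), (np.float64(-28.2), np.float64(-25.6)), (np.float64(-25.6), np.float64(-22.4)), (np.float64(-22.4), np.float64(-19.3)), (np.float64(-19.3), np.float64(-17.2)), (np.float64(-16.0), np.float64(-14.0)), (np.float64(-12.1), np.float64(-9.6)), (np.float64(-6.9), np.float64(-4.2)), (np.float64(-4.2), np.float64(-1.6)), (np.float64(15.4), np.float64(17.6)), (np.float64(18.3), np.float64(20.8)), (np.float64(20.8), np.float64(23.0)), (np.float64(27.0), np.float64(29.3)), (np.float64(40.9), np.float64(43.2)), (np.float64(48.3), np.float64(52.0))] 52.1
```

View pics/w2.png

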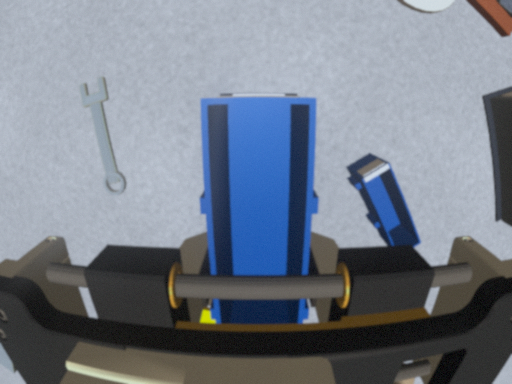

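The wrist view shows the tote turned and level in the grip. Its white end (222–297, row 320) now points away from the earlier side, so it is over the unmarked end. Its centre is at about X = +11.5 mm and the target is +6.5, so I shift -5 mm and come down to just above the bars.

Request:
step_arm --claw '[0.4,0.4,0.4,0.4,0.4,0.4,0.4,0.4]' --travel '[[-0.005,0,0],[-0.005,0,0.02],[-0.005,0,0.04],[-0.005,0,0.055],[-0.005,0,0.065],[-0.005,0,0.065],[-0.005,0,0.065],[-0.005,0,0.065]]' --dr '[[0,0,0.1],[0,0,0.1],[0,0,0.1],[0,0,0.1],[0,0,0.1],[0,0,0.1],[0,0,0.1],[0,0,0.1]]'

```text
t: 8.48
tcp_pos: [0.4519, 0.2001, 0.1175]
ee_rot: [-3.141, 0.064, -0.002]
force: [0.0, 0.3, -2.7]
width: 0.05
grasp_force: 25.0
```

```bash
cat > m.py <<'E'
from h import *
F=[]
for i in range(4):
    read_camera('side');o=bot.get_obs();F.append(np.r_[o['force'],o['torque']])
print(o['t'],o['tcp_pos'].round(4),o['ee_rot'].round(4),np.mean(F,0).round(2))
E
python3 m.py
python3 - <<'E'
from h import *
a=np.radians(-2.2);c=np.array([.4506,.1995]);ex=np.array([np.cos(a),np.sin(a)]);ey=np.array([-ex[1],ex[0]])
for cam in('scene','side'):
    im,d=read_camera(cam);W=cloud(cam,d)
    if cam=='scene': save('s3.png',cv2.resize(im[190:300,230:350],(720,660))[:600])
    hsv=cv2.cvtColor(im,cv2.COLOR_RGB2HSV);h,s,v=[hsv[...,i].astype(int) for i in range(3)]
    z=W[...,2];D=W[...,:2]-c;X=D@ex*1000;Y=D@ey*1000
    r=(h>95)&(h<135)&(s>80)&(z>.066)&(abs(Y)>28)&(abs(Y)<38)&(abs(X)<100)
    print(cam,np.histogram(X[r],np.arange(-80,61,4))[0].tolist())
    o=(h<20)&(s>110)&(z>.05)&(z<.075)&(abs(Y)<42)&(abs(X)<100)
    for sg in(1,-1):print(np.histogram(X[o&(Y*sg>0)],np.arange(-80,61,4))[0].tolist())
E
```

```text
8.6833 [0.4519 0.2001 0.1175] [-3.1405e+00  6.4000e-02 -2.3000e-03] [-0.21  0.46 -2.89 -0.03  0.19  0.02]
scene [0, 0, 0, 0, 0, 0, 0, 0, 0, 0, 0, 0, 0, 0, 0, 0, 0, 0, 0, 0, 0, 0, 4, 0, 0, 9, 13, 19, 8, 4, 0, 0, 0, 0, 0]
[1, 1, 2, 2, 1, 1, 1, 0, 1, 2, 1, 0, 0, 2, 1, 1, 0, 1, 0, 2, 4, 8, 7, 8, 4, 6, 2, 1, 3, 8, 7, 6, 13, 0, 0]
[0, 0, 0, 0, 0, 0, 0, 0, 0, 0, 0, 0, 0, 0, 0, 0, 0, 0, 0, 0, 0, 0, 0, 0, 0, 0, 0, 0, 0, 0, 0, 0, 0, 0, 0]
side [1, 2, 4, 6, 16, 20, 22, 12, 6, 2, 3, 2, 3, 4, 3, 3, 4, 3, 1, 0, 2, 3, 3, 6, 17, 21, 19, 8, 3, 5, 3, 4, 3, 2, 6]
[5, 4, 0, 0, 0, 0, 0, 0, 0, 0, 0, 0, 0, 0, 0, 0, 0, 0, 0, 0, 0, 0, 0, 0, 0, 0, 0, 0, 0, 0, 0, 0, 0, 0, 0]
[4, 10, 6, 8, 8, 6, 4, 3, 4, 10, 6, 9, 5, 3, 0, 2, 0, 3, 4, 3, 5, 6, 8, 7, 5, 3, 6, 4, 7, 7, 5, 9, 5, 1, 0]
```

View pics/s3.png

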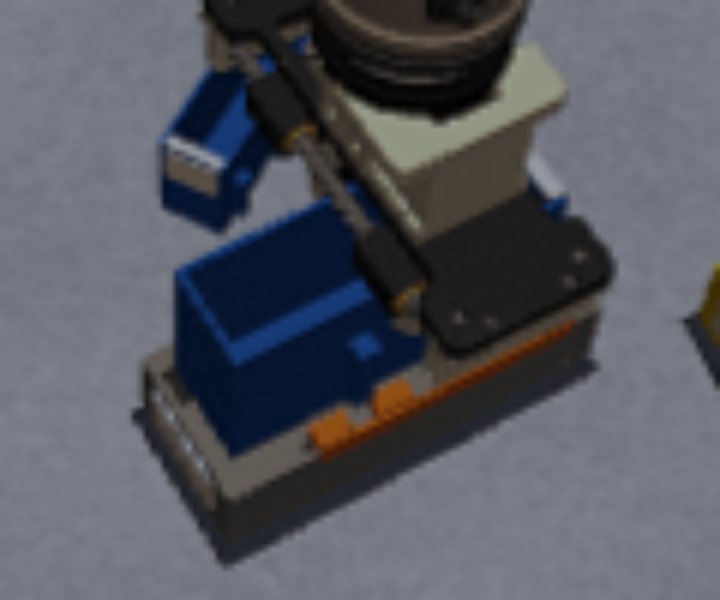

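The tote (far wall at crop 240,350) hovers level over the grey one. The visible rib (crop 367,345) lines up with the gap between the orange bar segments (crop 360,408) to within 1–2 mm. Feeling downwards gently.

Request:
step_arm --claw '[0.4,0.4,0.4,0.4,0.4,0.4]' --travel '[[0,0,0.003],[0,0,0.005],[0,0,0.006],[0,0,0.007],[0,0,0.007],[0,0,0.007]]' --dr '[[0,0,0],[0,0,0],[0,0,0],[0,0,0],[0,0,0],[0,0,0]]'

```text
t: 9.28
tcp_pos: [0.4516, 0.2, 0.1096]
ee_rot: [-3.141, 0.064, 0.0]
force: [-0.3, -0.7, -3.3]
width: 0.0496
grasp_force: 25.0
```

Request:
step_arm --claw '[0.4,0.4,0.4,0.4]' --travel '[[0,0,0.001],[0,0,0.0015],[0,0,0.0015],[0,0,0.0015]]' --dr '[[0,0,0],[0,0,0],[0,0,0],[0,0,0]]'

```text
t: 9.62
tcp_pos: [0.4516, 0.2, 0.1082]
ee_rot: [-3.141, 0.064, -0.0]
force: [0.4, -0.0, -4.3]
width: 0.05
grasp_force: 25.0
```

```bash
python3 m.py
```

```text
9.8167 [0.4516 0.2    0.1083] [-3.1408e+00  6.4200e-02 -2.0000e-04] [ 0.53 -0.21 -3.43 -0.03  0.11  0.04]
```

Request:
step_arm --claw '[0.4,0.4,0.4,0.4]' --travel '[[0,0,0.001],[0,0,0.0015],[0,0,0.0015],[0,0,0.0015]]' --dr '[[0,0,0],[0,0,0],[0,0,0],[0,0,0]]'

```text
t: 10.15
tcp_pos: [0.4516, 0.2, 0.1067]
ee_rot: [-3.141, 0.064, -0.0]
force: [0.8, -0.1, -2.7]
width: 0.05
grasp_force: 25.0
```

```bash
python3 m.py
```

```text
10.35 [0.4515 0.2    0.1067] [-3.1408e+00  6.4200e-02 -1.0000e-04] [ 0.68  0.03 -3.49 -0.03  0.07  0.02]
```

Still free at 3 mm below the bar-top height, so the ribs are entering the gaps. Continuing.

Request:
step_arm --claw '[0.4,0.4,0.4,0.4]' --travel '[[0,0,0.001],[0,0,0.002],[0,0,0.002],[0,0,0.002]]' --dr '[[0,0,0],[0,0,0],[0,0,0],[0,0,0]]'

```text
t: 10.68
tcp_pos: [0.4516, 0.2, 0.1047]
ee_rot: [-3.141, 0.064, -0.0]
force: [-0.2, 0.1, -3.2]
width: 0.0494
grasp_force: 25.0
```

```bash
python3 m.py
```

```text
10.8833 [0.4516 0.1999 0.1047] [-3.1409e+00  6.4300e-02 -1.0000e-04] [ 0.62  0.39 -2.62 -0.04  0.06  0.02]
```

Request:
step_arm --claw '[0.4,0.4,0.4,0.4]' --travel '[[0,0,0.0005],[0,0,0.001],[0,0,0.001],[0,0,0.001]]' --dr '[[0,0,0],[0,0,0],[0,0,0],[0,0,0]]'

```text
t: 11.22
tcp_pos: [0.4516, 0.2, 0.1038]
ee_rot: [-3.141, 0.064, -0.0]
force: [0.8, -0.4, -3.0]
width: 0.0505
grasp_force: 25.0
```

```bash
python3 m.py
```

```text
11.4167 [0.4516 0.2    0.1037] [-3.1408e+00  6.4200e-02 -1.0000e-04] [ 0.47 -0.46 -2.97 -0.06  0.04  0.01]
```

Request:
step_arm --claw '[0.4,0.4,0.4,0.4]' --travel '[[0,0,0.0005],[0,0,0.001],[0,0,0.001],[0,0,0.001]]' --dr '[[0,0,0],[0,0,0],[0,0,0],[0,0,0]]'

```text
t: 11.75
tcp_pos: [0.4516, 0.2, 0.1029]
ee_rot: [-3.141, 0.064, -0.0]
force: [-0.2, 0.4, -0.2]
width: 0.0495
grasp_force: 25.0
```

```bash
python3 m.py
```

```text
11.95 [0.4516 0.2    0.1028] [-3.1408e+00  6.4200e-02 -4.0000e-04] [ 0.16 -0.23 -0.45 -0.03  0.17  0.03]
```

Request:
step_arm --claw '[0.4,0.4,0.4,0.4]' --travel '[[0,0,0.0005],[0,0,0.001],[0,0,0.001],[0,0,0.001]]' --dr '[[0,0,0],[0,0,0],[0,0,0],[0,0,0]]'

```text
t: 12.28
tcp_pos: [0.4516, 0.2, 0.1019]
ee_rot: [-3.141, 0.064, -0.0]
force: [-0.5, -0.0, 3.8]
width: 0.0497
grasp_force: 25.0
```

```bash
python3 m.py
```

```text
12.4833 [0.4516 0.2    0.1018] [-3.1408e+00  6.4200e-02 -4.0000e-04] [-0.99 -1.    3.17 -0.07  0.35  0.03]
```

The contact begins at TCP z ≈ 0.1035, which is 31.8 mm above the nested grasp. Home expects 31 and lying on the bars 38, so the ribs are home. I let go and check.

Request:
step_arm --claw '[0.58,0.62,0.7,0.8,0.9,0.95,0.95,0.95]' --travel '[[0,0,0],[0,0,0],[0,0,0],[0,0,0],[0,0,0],[0,0,0],[0,0,0],[0,0,0]]' --dr '[[0,0,0],[0,0,0],[0,0,0],[0,0,0],[0,0,0],[0,0,0],[0,0,0],[0,0,0]]'

```text
t: 13.15
tcp_pos: [0.4515, 0.2, 0.1017]
ee_rot: [-3.141, 0.064, 0.0]
force: [0.7, -1.1, 1.0]
width: 0.0866
grasp_force: 0.0
```

Request:
step_arm --claw '[0.95,0.95,0.95,0.95,0.95,0.95,0.95,0.95,0.95]' --travel '[[0,0,-0.01],[0,0,-0.03],[0,0,-0.06],[0,0,-0.09],[0,0,-0.12],[0,0,-0.15],[0,0,-0.16],[0,0,-0.16],[0,0,-0.16]]' --dr '[[0,0,0],[0,0,0],[0,0,0],[0,0,0],[0,0,0],[0,0,0],[0,0,0],[0,0,0],[0,0,0]]'

```text
t: 13.9
tcp_pos: [0.4514, 0.1999, 0.2616]
ee_rot: [-3.141, 0.064, -0.001]
force: [0.4, -0.1, -0.7]
width: 0.0873
grasp_force: 0.0
```

```bash
python3 - <<'E'
from h import *
a=np.radians(-2.2);c=np.array([.4506,.1995]);ex=np.array([np.cos(a),np.sin(a)]);ey=np.array([-ex[1],ex[0]])
P=[]
for cam in('wrist','scene','side'):
    if cam=='wrist': o,im,d,W=wrist();print(o['tcp_pos'],o['force'],o['width'])
    else: im,d=read_camera(cam);W=cloud(cam,d)
    P.append({'wrist':cv2.resize(im[50:300,150:380],(400,430)),'scene':cv2.resize(im[205:285,240:340],(400,320)),'side':cv2.resize(im[115:195,170:270],(400,280))}[cam])
    z=W[...,2];D=W[...,:2]-c;X=D@ex*1000;Y=D@ey*1000
    r=(z>.12)&(z<.145)&(abs(X)<105)&(abs(Y)<32)
    A=np.c_[X[r],Y[r],np.ones(r.sum())];zz=z[r]*1000;k=zz>126
    co=np.linalg.lstsq(A[k],zz[k],rcond=None)[0]
    print(cam,k.sum(),'rim z',co[2].round(1),'tilt rad',co[:2].round(4),'X',np.percentile(X[r],[.5,99.5]).round(1),'Y',np.percentile(Y[r],[.5,99.5]).round(1))
save('f.png',np.hstack([P[0],cv2.resize(np.vstack(P[1:]),(400,430))]))
E
```

```text
[0.45144675 0.19992994 0.26162767] [ 0.4203137  -0.08301305 -0.65120418] 0.0872807266248818
wrist 1442 rim z 132.8 tilt rad [-0.0056  0.0012] X [-73.9  85.5] Y [-25.   25.4]
scene 305 rim z 131.3 tilt rad [-0.0095 -0.0096] X [-73.4  86.9] Y [-24.3  27.3]
side 240 rim z 128.9 tilt rad [-0.0055 -0.0019] X [-78.1  82.8] Y [-29.8  24.3]
```

View pics/f.png

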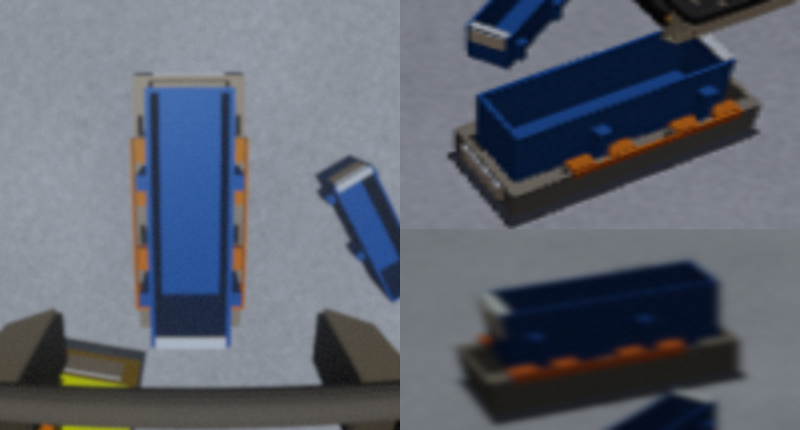

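The picture shows the tote stacked level, ribs in all the gaps and white end over the unmarked end. The rim is at 132 mm (home 132, on the bars 139), the centre about +6 mm along and the tilt under 0.01 rad. Handing in.

```bash
python3 -c "
from workcell import job
print(job.hand_in())"
```

```text
the job is handed in; nothing more can be done
None
```

I lifted the blue tote out, turned it half a turn and stacked it on its grey tote. It stands level with all four ribs home, let go and handed in at about 14 s of the 58 s; the contact force setting it down measured about 6–7 N.

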